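Set and switch on the slide warmer

TASK

The smears are laid out to dry: get the slide warmer going. With a fingertip, push the large pointer dial round until the white index mark on its nose lines up with the one long line of the printed scale, and press the raised far end of the rocker switch down until it is level. Do it gently, by touch alone - do not pinch the dial - and leave the small timer knob and everything standing around as they are.

Things in the scene. Friction and masses are not known exactly. Their poses are not given: they have to be found in the camera images.
- warmer: slide warmer, white box 250 mm deep (x), 400 wide (y), fixed; yaw within 20 deg of the robot's. Aluminium control deck, 60 mm high, 100 deep, along its -x (near) edge; black warming plate, 66 mm high, behind. On the deck, all at x -75 mm, from left: big pointer dial (y +110), timer knob (-25), 5 mm lamp (-90), rocker switch (-145). Origin: centre of the underside, z up
- dial: big dial: black skirt, radius 31 mm, 6 high, and bar grip 14 mm wide, from 31 mm behind the axis to the pointed nose 31.5 ahead (sides parallel to 25 mm out), sides upright from 6 to 28 mm above the deck; hub, radius 15, to 12 mm. Origin on the axis at deck height (60 mm), x to the nose. Turns about z against 0.1 N m of friction, stays put. White line on top of the nose = index mark
- long_line (a point): inner end of the long scale line, 33.5 mm from the dial's axis, on the deck; it runs 14 mm radially outwards; the other lines of the scale, 30 degrees apart, are 6 mm long. The dial's stops are 155 degrees anticlockwise of it and 95 clockwise; the nose starts 50 to 135 degrees anticlockwise of it (seen from above). Lined up = nose and line point the same way from the axis
- dial_index (a point): tip of the index mark on the top of the dial's nose, 31.5 mm from the axis and 28 mm above the deck
- rocker_far_end (a point): far (warmer's +x) top edge of the black rocker switch, middle of its 24 mm width. Rocker 40 mm long along the warmer's x; its pivot, mid-length and 6 mm above the deck, lies 18.4 mm nearer and 7.8 mm lower than this edge while off. Pressed home, the edge is at pivot height, 20 mm beyond it; the bezel stands 5 mm above the deck
- rocker (a joint): tilt of the rocker switch in rad: 0 = off (near half level, far half standing up by 0.4 rad), 0.4 = on (far half level, end stop). Takes about 4 N at the far end and stays where it is left
- timer_mark (a point): mark on the rim of the small round timer knob (32 mm across, 19 mm high, knurled), to be left alone
- oil_bottle: small amber bottle, 25 mm across, 56 mm high, loose on the warming plate; origin under its centre
- stain_jar_a: stoppered glass staining jar 58 x 48 x 101 mm, loose on the bench left of the warmer; origin under its centre
- stain_jar_b: second staining jar of the same size, next to it
- slide_box: closed grey slide box 92 x 102 x 35 mm, loose on the bench right of the warmer; origin under its centre
- tube_rack: white rack of blood tubes 100 x 50 mm, 84 mm high, loose on the bench right of the warmer's front corner; origin under its centre
- marker: marker pen 142 mm long, 13 mm thick, lying on the bench in front of the warmer; origin under its middle
- forceps: steel forceps 115 mm long, 5 mm high, lying loose across the front edge of the warming plate, right of the dial; origin under their middle

How it is judged:
By the outcome, as a careful person would: the job done as asked, in the order asked, and still so for the second after the job is handed in, with the robot touching nothing.
It also fails if it takes over 45 s, if anything falls off the work surface, if the arm or the gripper's body presses on something with over 40 N, if the wrist force passes 120 N, or if a joint passes its speed limit or range.

ROBOT

A 6-joint arm with a two-finger parallel gripper is mounted at the origin on the work surface. World frame = base frame: x ahead of the robot, y to its left, z up, the work surface at z = 0. Lengths are in m, angles in rad, forces in N, time in s.
With the tool pointing down it reaches from about 0.275 to 0.825 m from the base axis. Payload 4.9 kg.
Tool frame: the origin (TCP) lies midway between the tips of the shut fingers; the grasp point (between the pads) lies 19 mm behind it (grip_point_offset is the distance from the TCP to the grasp point, in m); z points along the fingers, y is the line along which they close (so a half turn about z gives the same grasp; the last joint's range is limited). The gripper opens to 85 mm and grips with 20 to 120 N. Pads are 22 mm wide; open, the fingers measure 114 mm over their backs; the gripper's body (76 mm by 85 mm) begins 54 mm behind the grasp point. The pads swing forward as they close: fully open they stand 13 mm farther back than shut.
Start: joints at [-1.395, 0.326, -0.193, 1.052, 0, 1.437], TCP at [0.168, -0.524, 0.231] pointing down, gripper open.
Joint ranges: [-2.65, 2.65], [-0.97, 1.79], [-1.3, 1.35], [-1.93, 2.1], [-1.47, 1.37], [-3.14, 3.14]. Speed limits (rad/s): [2.57, 2.57, 3.14, 3.14, 3.14, 3.14].

INTERFACE

Orientations are given as a rotation vector (axis times angle).
In Python, from cell import * gives the robot as it stands. Calls block until the motion is done:
- movep(position, orientation): joint-space move of the TCP to a pose.
- move_l(position, velocity=0.15, rot=None, until_force=None): straight line of the TCP; rot=None keeps the orientation; velocity is the mean speed in m/s. With until_force (N) it stops when the force on the tool has changed by that much, and returns True; else False.
- set_joints(angles): joint-space move.
- let_go() and grab(newtons=None): open the fingers fully, or close them until they stop; newtons is the grip in N (None keeps the last).
- sleep(seconds).
- ik(position, orientation): joint angles nearest the present ones, or None.
- get_state(): the state.
- grab_frame(name): name is "scene" or "top" or "wrist"; returns a dict with "img" (400x640x3 uint8, red, green, blue), "fx", "fy", "cx", "cy" (pixels), "cam_to_world" (4x4, takes a point from camera to world coordinates); the wrist camera has in their place "T_tool_cam" (4x4, takes a point from camera to tool coordinates, whose origin is the TCP and whose axes are the flange's). Camera axes: x right, y down, z forward; pixel columns grow to the right and rows downward; lengths in m; the calibration is good to about 2 mm. A picture is of the moment at which its call begins: read the wrist's pose just before it. There is no depth.
A pose or a line that the arm cannot do raises MotionError and nothing moves.
- sign_off(): hands the job in; it is judged then, once.
Trained networks look in the newest picture that a camera, given by its name, has taken for a name from the list of things; names that differ only in an ending like _2 or _b are one class to them, and where a whole thing is asked for, a point or a joint stands for the part that bears it (a point fixed in the world has none). Each returns a list of dicts, best first, with "score" (0 to 1); they miss things now and then, are a little off and sometimes report something else, mostly with a low value. They report only what shows in the picture. A call takes as long as a camera call.
- spot_in(camera, name): "centre" ([column, row] in pixels, amid what is visible of it).
- silhouettes(camera, name): "mask" (400x640 bool, what is visible of it) and "centre" ([column, row] in pixels, amid what is visible of it).
- tip_of(camera, name): "centre" ([column, row] in pixels: a listed point, or the origin of a listed thing).
The state is a dict: "clock": time; "q": joint angles; "joint_velocities": joint speeds; "tau": joint torques, N m; "position": TCP position; "eef_rot": TCP orientation; "contact_force": force on the tool from outside, world axes, zero at the start; "wrist_torque": the same for the moment, N m; "finger_gap": opening from 0.0 (shut) to 1.0 (fully open); "grasp_force": force on a finger pad.
Only numpy, scipy, OpenCV 4.12 (cv2) and the standard library are available. Lean on these libraries where they do the work, as an engineer would, in place of code of your own. Each camera call takes 0.05 s, during which the arm holds its last target. There are 200 camera calls.

## Working session

There is one attempt and no reset: what is moved stays moved. The work goes in short steps, each a Python script; the robot and the scene stay as the last script left them, time stands still between calls to the robot, and variables do not carry over. Pictures are saved under pics/ and viewed, at most 10 in all, crops included, and the job is handed in when it is done.

```bash
mkdir -p pics; cat > h.py <<'E'
from cell import *
import numpy as np, cv2
def save(n,f): cv2.imwrite('pics/'+n+'.png',f['img'][:,:,::-1])
def onplane(f,px,z,T=None):
    T=f['cam_to_world'] if T is None else T
    T=np.array(T); d=T[:3,:3]@np.array([(px[0]-f['cx'])/f['fx'],(px[1]-f['cy'])/f['fy'],1]); o=T[:3,3]
    return o+d*(z-o[2])/d[2]
E
python3 - <<'E'
from h import *
for c in ('top','scene'):
    f=grab_frame(c); save(c+'0',f); print(c,np.round(f['cam_to_world'],3).tolist(),f['fx'])
    for n,z in (('warmer',0),('dial',.06),('long_line',.06),('dial_index',.088),('rocker_far_end',.0738),('timer_mark',.079),('oil_bottle',.066),('forceps',.066),('marker',0),('tube_rack',0),('stain_jar_a',0),('slide_box',0)):
        print(n,[(np.round(r['centre'],1).tolist(),round(r['score'],2),np.round(onplane(f,r['centre'],z),4).tolist()) for r in tip_of(c,n)[:2]])
print(get_state()['clock'])
E
```

```text
top [[-0.021, -0.986, 0.166, 0.422], [-1.0, 0.022, 0.009, 0.003], [-0.013, -0.166, -0.986, 0.976], [0.0, 0.0, 0.0, 1.0]] 375.37105613316527
warmer [([332.8, 196.9], 0.85, [0.6015, -0.0381, 0.0]), ([266.5, 198.8], 0.68, [0.6004, 0.1373, 0.0])]
dial [([279.0, 209.4], 0.73, [0.5621, 0.0981, 0.06])]
long_line [([289.3, 198.4], 0.66, [0.5891, 0.0723, 0.06])]
dial_index [([268.0, 198.1], 0.63, [0.5859, 0.1215, 0.088])]
rocker_far_end [([384.0, 229.7], 0.62, [0.505, -0.1556, 0.0738])]
timer_mark [([338.6, 185.4], 0.68, [0.6151, -0.0498, 0.079]), ([332.7, 214.9], 0.49, [0.5429, -0.0333, 0.079])]
oil_bottle [([289.1, 140.6], 0.65, [0.7367, 0.071, 0.066]), ([278.5, 206.8], 0.51, [0.5677, 0.0986, 0.066])]
forceps []
marker [([324.7, 265.5], 0.79, [0.4232, -0.0122, 0.0])]
tube_rack [([430.5, 270.1], 0.94, [0.4061, -0.2815, 0.0])]
stain_jar_a [([228.7, 155.6], 0.89, [0.7213, 0.2396, 0.0]), ([219.1, 195.5], 0.6, [0.6122, 0.2632, 0.0])]
slide_box [([323.4, 267.3], 0.41, [0.4188, -0.0088, 0.0])]
scene [[0.434, 0.485, -0.759, 1.347], [0.901, -0.247, 0.357, -0.322], [-0.014, -0.839, -0.544, 0.624], [0.0, 0.0, 0.0, 1.0]] 441.66285596453525
warmer [([294.6, 240.9], 0.92, [0.6066, -0.0349, 0.0])]
dial []
long_line [([330.5, 203.8], 0.67, [0.5882, 0.0661, 0.06])]
dial_index [([352.1, 185.0], 0.71, [0.5776, 0.1284, 0.088])]
rocker_far_end [([228.5, 206.8], 0.47, [0.5137, -0.1532, 0.0738])]
timer_mark [([280.6, 198.7], 0.61, [0.5433, -0.0389, 0.079])]
oil_bottle [([363.2, 235.2], 0.69, [0.7314, 0.0687, 0.066])]
forceps [([280.8, 219.0], 0.6, [0.6006, -0.062, 0.066])]
marker []
tube_rack [([168.5, 221.3], 0.95, [0.3974, -0.2794, 0.0])]
stain_jar_a [([424.5, 232.1], 0.63, [0.7124, 0.2477, 0.0]), ([366.4, 235.9], 0.4, [0.6641, 0.1201, 0.0])]
slide_box [([165.6, 257.2], 0.98, [0.5324, -0.309, 0.0]), ([338.8, 195.8], 0.56, [0.4833, 0.1442, 0.0])]
1.3
```

```bash
python3 - <<'E'
from h import *
from scipy.spatial.transform import Rotation as R
f=cv2.imread('pics/top0.png'); g=cv2.imread('pics/scene0.png')
cv2.imwrite('pics/a.png',np.vstack([cv2.resize(f[110:310,180:480],(750,500))]))
s=get_state(); w=grab_frame('wrist'); print(np.round(w['T_tool_cam'],3).tolist(),w['fx']); print(s['eef_rot'],s['position'],s['contact_force'])
grab(20)
for yaw in (-16,74,164,-106):
    r=(R.from_euler('z',yaw,degrees=True)*R.from_euler('x',180,degrees=True)).as_rotvec()
    q=ik([.56,.1,.2],r); print(yaw, r,None if q is None else np.round(q,2))
print(get_state()['clock'])
E
```

```text
[[-0.001, -0.956, -0.293, 0.075], [1.0, -0.001, 0.0, 0.0], [-0.0, -0.293, 0.956, -0.143], [0.0, 0.0, 0.0, 1.0]] 284.1996624197735
[-3.10398168e+00 -4.84629959e-01  3.19866398e-05] [ 0.16767041 -0.52382817  0.23128744] [-0.11600782  0.27550143  0.58868095]
-16 [ 3.11101889e+00 -4.37225192e-01 -2.67723216e-17] [ 0.05  0.38 -0.19  1.    0.   -2.82]
74 [2.50898745e+00 1.89065766e+00 1.15769392e-16] [ 0.05  0.38 -0.19  1.   -0.    1.9 ]
164 [4.37225192e-01 3.11101889e+00 1.90494966e-16] [ 0.05  0.38 -0.19  1.    0.    0.33]
-106 [ 1.89065766e+00 -2.50898745e+00 -1.53631173e-16] [ 0.05  0.38 -0.19  1.    0.   -1.24]
2.1167
```

View pics/a.png

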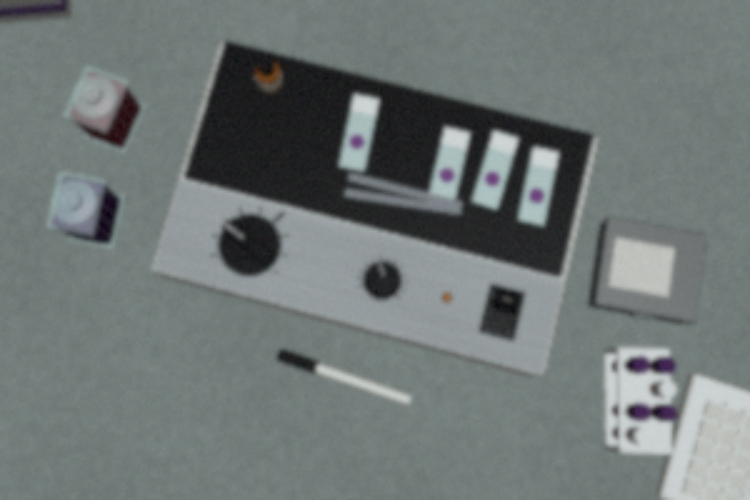

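```bash
cat >> h.py <<'E'
from scipy.spatial.transform import Rotation as R
def rv(yaw): return (R.from_euler('z',yaw,degrees=True)*R.from_euler('x',180,degrees=True)).as_rotvec()
def wrist(n):
    s=get_state(); f=grab_frame('wrist'); save(n,f)
    W=np.eye(4); W[:3,:3]=R.from_rotvec(s['eef_rot']).as_matrix(); W[:3,3]=s['position']
    f['T']=W@np.array(f['T_tool_cam']); return f
E
python3 - <<'E'
from h import *
for i,p in enumerate(([.54,.02,.2],[.52,-.075,.2])):
    movep(p,rv(164)); f=wrist('w%d'%i)
    for n,z in (('warmer',0),('dial',.06),('long_line',.06),('dial_index',.088),('rocker_far_end',.0738),('timer_mark',.079)):
        print(n,[(np.round(r['centre'],1).tolist(),round(r['score'],2),np.round(onplane(f,r['centre'],z,f['T'])[:2],4).tolist()) for r in tip_of('wrist',n)[:2]])
a=cv2.imread('pics/w0.png');b=cv2.imread('pics/w1.png')
cv2.imwrite('pics/ww.png',cv2.resize(np.vstack([a,b]),(480*800//800,600)))
print(get_state()['clock'])
E
```

```text
warmer [([300.0, 238.6], 0.81, [0.61, -0.03])]
dial [([399.3, 196.3], 0.85, [0.5683, 0.0949])]
long_line [([378.9, 219.5], 0.62, [0.5874, 0.0691])]
dial_index [([440.4, 212.4], 0.63, [0.5849, 0.1237])]
rocker_far_end [([147.6, 213.3], 0.68, [0.5109, -0.1535])]
timer_mark [([273.0, 212.8], 0.61, [0.5438, -0.0312])]
warmer [([373.2, 233.5], 0.62, [0.6093, -0.031]), ([496.0, 191.2], 0.28, [0.5962, 0.1289])]
dial [([495.1, 188.5], 0.97, [0.5673, 0.096]), ([372.8, 231.9], 0.61, [0.5792, -0.0353])]
long_line [([472.1, 216.3], 0.87, [0.5911, 0.0695]), ([592.1, 248.7], 0.61, [0.6654, 0.1908])]
dial_index [([546.0, 206.4], 0.83, [0.5864, 0.1252]), ([496.5, 324.2], 0.19, [0.7083, 0.0665])]
rocker_far_end [([246.2, 210.6], 0.76, [0.5153, -0.1524])]
timer_mark [([369.1, 210.1], 0.95, [0.547, -0.0349]), ([472.6, 212.3], 0.27, [0.5774, 0.0621])]
5.6417
```

View pics/w0.png

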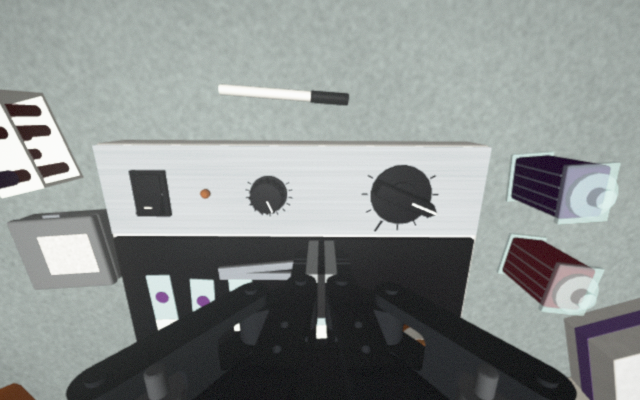

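```bash
cat >> h.py <<'E'
C=np.array([.567,.0963]); RR=.021
def pose(th,d,z=.076):
    t=np.radians(th); u=np.array([np.cos(t),np.sin(t)]); n=np.array([-u[1],u[0]])
    return [*(C+RR*u+d*n),z], rv(th-180)
E
python3 - <<'E'
from h import *
th=58
movep(*pose(th,.033,.14)); move_l(pose(th,.033)[0],.1)
hit=move_l(pose(th,.008)[0],.02,until_force=2)
s=get_state(); t=np.radians(th); d=(np.array(s['position'][:2])-C)@[-np.sin(t),np.cos(t)]
print(hit,d,s['contact_force'],s['clock'])
if hit:
    for a in np.arange(th-10,-39,-10):
        p,r=pose(a,d); move_l(p,.04,rot=r)
    s=get_state(); print(a,s['contact_force'],s['position'],s['clock'])
    wrist('m')
E
```

```text
True 0.01984485827940479 [-0.59315409  1.09866917 -0.17861216] 8.0667
-32 [ 2.70018708  3.52717706 -1.2792384 ] [0.59602796 0.10192337 0.07634986] 10.9917
```

View pics/m.png

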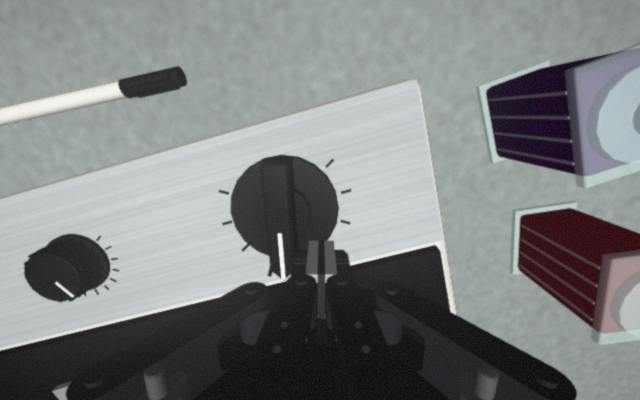

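```bash
python3 - <<'E'
from h import *
p,_=pose(-32,.035); move_l(p,.1); move_l(p[:2]+[.13],.15)
movep([.555,.035,.15],rv(164)); f=wrist('v')
np.savez('v.npz',T=f['T'],k=[f['fx'],f['fy'],f['cx'],f['cy']])
for n,z in (('dial',.06),('long_line',.06),('dial_index',.088)):
    for r in tip_of('wrist',n)[:2]: print(n,r['centre'],round(r['score'],2),onplane(f,r['centre'],z,f['T'])[:2])
c=np.linalg.inv(f['T'])@[*C,.075,1]; x=int(c[0]/c[2]*f['fx']+f['cx']); y=int(c[1]/c[2]*f['fy']+f['cy']); print(x,y)
x0,y0=x-75,y-50
print(x0,y0); cv2.imwrite('pics/vc.png',cv2.resize(f['img'][y0:y0+120,x0:x0+150,::-1],None,fx=5,fy=5,interpolation=cv2.INTER_CUBIC))
print(get_state()['clock'])
E
```

```text
dial [396.4, 199.0] 0.84 [0.56591914 0.09740165]
long_line [376.1, 231.8] 0.78 [0.59048415 0.07410214]
dial_index [391.8, 246.8] 0.97 [0.59339358 0.08077677]
dial_index [238.2, 222.7] 0.52 [ 0.5407972  -0.02807252]
400 205
325 155
12.5333
```

View pics/vc.png

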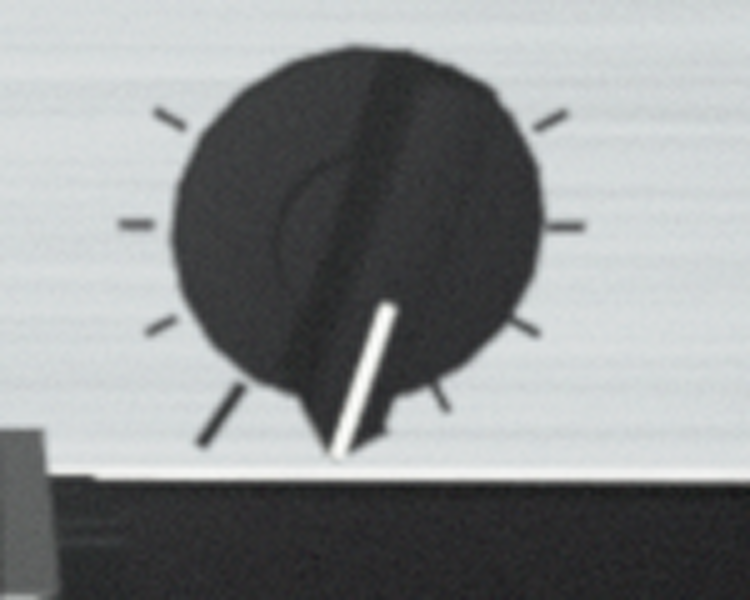

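```bash
cat > meas.py <<'E'
from h import *
from scipy.optimize import least_squares
def W(px,z,x0,y0,npz):
    D=np.load(npz); k=D['k']; f=dict(fx=k[0],fy=k[1],cx=k[2],cy=k[3])
    return onplane(f,[x0+(px[0]-2)/5,y0+(px[1]-2)/5],z,D['T'])[:2]
def ang(a,b): return np.degrees(np.arctan2(*(b-a)[::-1]))
E
python3 - <<'E'
from meas import *
w=lambda p,z:W(p,z,325,155,'v.npz')
L=ang(w((241,386),.06),w((202,444),.06)); N=ang(w((390,305),.088),w((338,456),.088))
M=np.array([w(p,.06) for p in [(170,119),(136.5,224),(161.5,325.5),(551,120),(565.5,227),(526.5,327),(440.5,397.5)]])
a0=[ang(np.array(C),m) for m in M]; k=np.round((np.array(a0)-L)/30)
def res(v):
    t=np.radians(v[2]+30*k); return (M-v[:2]-v[3]*np.c_[np.cos(t),np.sin(t)]).ravel()*1000
o=least_squares(res,[*C,L,.0365]); print('line',L,'nose',N,'fit',o.x,'rms',np.sqrt(np.mean(o.fun**2)))
print('nose from centre',ang(o.x[:2],w((338,456),.088)),'line from centre',ang(o.x[:2],w((241,386),.06)),ang(o.x[:2],w((202,444),.06)))
E
```

```text
line -45.82716015105892 nose -29.713239301428754 fit [ 5.66133541e-01  9.60885153e-02 -4.64008344e+01  3.65521843e-02] rms 0.0915288113270957
nose from centre -29.230758379287128 line from centre -46.46193110161434 -46.28847576084869
```

```bash
sed -i 's/^C=.*/C=np.array([.5661,.0961]); RR=.021/' h.py; python3 - <<'E'
from h import *
d=.0198
movep(*pose(-29,.035,.12)); move_l(pose(-29,.035)[0],.15)
move_l(pose(-29,.024)[0],.06)
for a in (-35,-41,-46):
    p,r=pose(a,d if a<-35 else .0205); move_l(p,.03,rot=r)
s=get_state(); print(s['contact_force'],s['position'],s['clock'])
p,_=pose(-46,.033); move_l(p,.1); move_l(p[:2]+[.13],.15)
movep([.555,.035,.15],rv(164)); f=wrist('v2')
np.savez('v2.npz',T=f['T'],k=[f['fx'],f['fy'],f['cx'],f['cy']])
print(get_state()['clock'])
cv2.imwrite('pics/vc2.png',cv2.resize(f['img'][155:275,325:475,::-1],None,fx=5,fy=5,interpolation=cv2.INTER_CUBIC))
E
```

```text
[2.9212937  4.17280494 2.18237774] [0.59567761 0.09504558 0.07642226] 14.6583
16.1583
```

View pics/vc2.png

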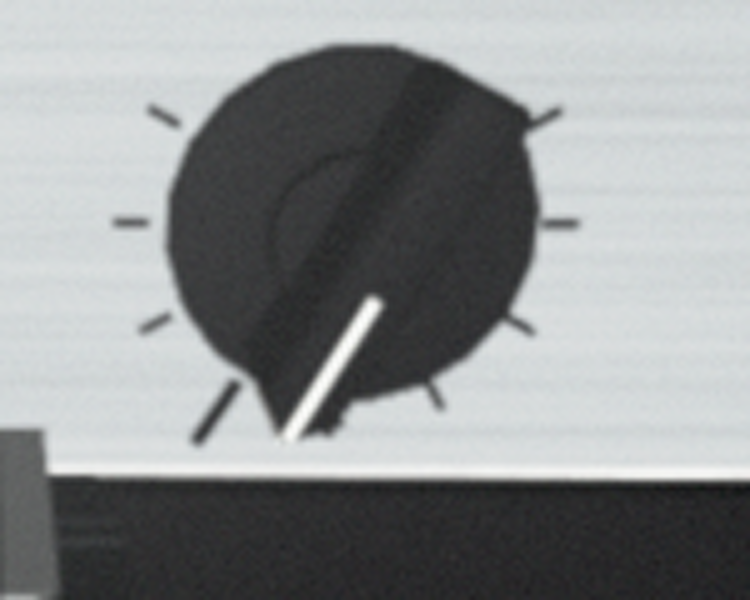

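```bash
python3 - <<'E'
from meas import *
w=lambda p,z:W(p,z,325,155,'v2.npz')
print('line',ang(w((236,384),.06),w((197,441),.06)),'nose',ang(w((375,299),.088),w((290,437),.088)))
Cc=np.array([.56613,.09609])+w((236,384),.06)-W((241,386),.06,325,155,'v.npz')
print('tip from centre',ang(Cc,w((290,437),.088)), ang(Cc,w((236,384),.06)), Cc)
E
```

```text
line -46.329311577174636 nose -42.74051936217811
tip from centre -43.359856084203855 -46.45934273770241 [0.56614002 0.09604085]
```

```bash
python3 - <<'E'
from h import *
d=.0198
movep(*pose(-44,.035,.12)); move_l(pose(-44,.035)[0],.15)
move_l(pose(-44,.024)[0],.06)
for a in (-46,-49.3):
    p,r=pose(a,d if a<-46 else .0205); move_l(p,.03,rot=r)
s=get_state(); print(s['contact_force'],s['position'],p,s['clock'])
p,_=pose(-49.3,.033); move_l(p,.1); move_l(p[:2]+[.13],.15)
movep([.555,.035,.15],rv(164)); f=wrist('v3')
np.savez('v3.npz',T=f['T'],k=[f['fx'],f['fy'],f['cx'],f['cy']])
print(get_state()['clock'])
cv2.imwrite('pics/vc3.png',cv2.resize(f['img'][155:275,325:475,::-1],None,fx=5,fy=5,interpolation=cv2.INTER_CUBIC))
E
```

```text
[3.19496242 3.52111018 1.14942744] [0.59588313 0.09379718 0.07645299] [np.float64(0.5948051263371518), np.float64(0.09309072733569107), 0.076] 18.1167
19.6667
```

View pics/vc3.png

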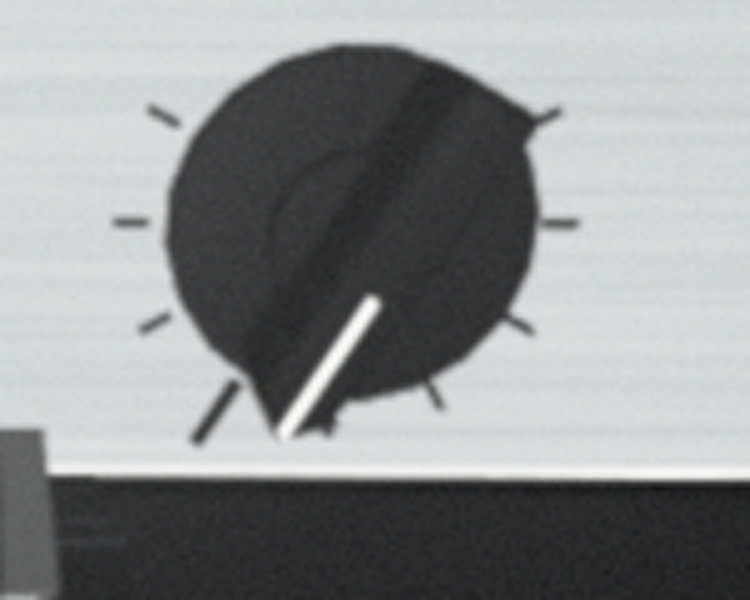

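```bash
python3 - <<'E'
from meas import *
w=lambda p,z:W(p,z,325,155,'v3.npz')
Cc=np.array([.56614,.09604])
print('line',ang(w((236,384),.06),w((197,441),.06)),'nose',ang(w((373,299),.088),w((283,435),.088)),'tip',ang(Cc,w((283,435),.088)))
E
```

```text
line -46.319825976802456 nose -44.69577592097678 tip -45.5284054869774
```

```bash
python3 - <<'E'
from h import *
movep(*pose(-46,.035,.12)); move_l(pose(-46,.035)[0],.15)
move_l(pose(-46,.024)[0],.06)
c=np.array([.56614,.09604]); v=np.array([.59588313,.09379718])-c
b0=np.degrees(np.arctan2(v[1],v[0])); print(b0)
for a in np.arange(-49.3,-55,-.5):
    p,r=pose(a,.0198); move_l(p,.03,rot=rv(-50.6-180)); sleep(.05)
    s=get_state(); v=np.array(s['position'][:2])-c; b=np.degrees(np.arctan2(v[1],v[0])); print(a,round(b,2),np.round(s['contact_force'],1))
    if b<b0-1.2: break
p,_=pose(-50,.033); move_l(p,.1); move_l(p[:2]+[.13],.15)
movep([.555,.035,.15],rv(164)); f=wrist('v4')
np.savez('v4.npz',T=f['T'],k=[f['fx'],f['fy'],f['cx'],f['cy']])
for n in ('rocker_far_end',):
    for r in tip_of('wrist',n)[:1]: print(n,r['centre'],round(r['score'],2),onplane(f,r['centre'],.0738,f['T'])[:2])
print(get_state()['clock'])
cv2.imwrite('pics/vc4.png',cv2.resize(f['img'][155:275,325:475,::-1],None,fx=5,fy=5,interpolation=cv2.INTER_CUBIC))
E
```

```text
-4.312302868323352
-49.3 -5.15 [1.7 1.1 0.4]
-49.8 -5.42 [3.9 2.2 1.9]
-50.3 -6.51 [3.2 1.1 3. ]
rocker_far_end [83.4, 225.6] 0.57 [ 0.5124237  -0.15646266]
23.7083
```

View pics/vc4.png

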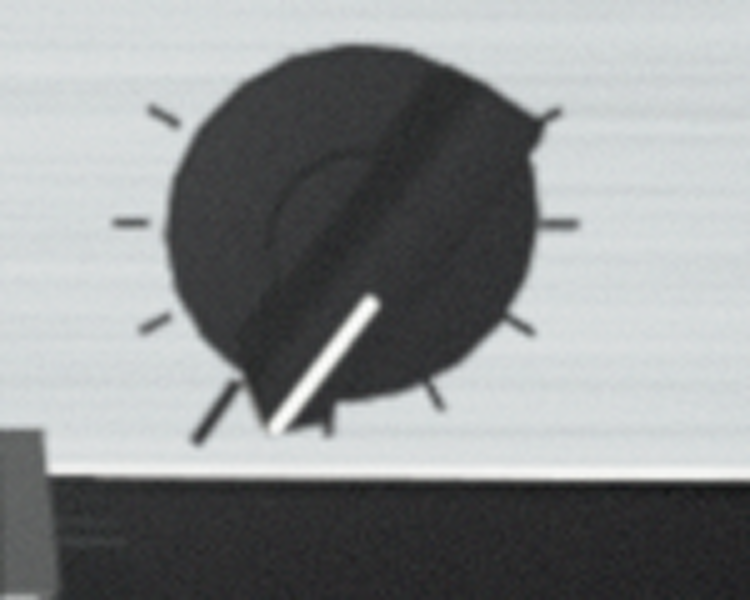

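```bash
python3 - <<'E'
from meas import *
w=lambda p,z:W(p,z,325,155,'v4.npz')
Cc=np.array([.56614,.09604])
print('nose',ang(w((372,299),.088),w((274,431),.088)),'tip',ang(Cc,w((274,431),.088)))
y=np.radians(-16.4); Rm=np.array([[np.cos(y),-np.sin(y)],[np.sin(y),np.cos(y)]])
piv=np.array([.5661,.0961])+Rm@[0,-.255]; P=piv+Rm@[.0145,0]; print(piv,P)
movep([*P,.11],rv(163.6)); move_l([*P,.080],.1)
h=move_l([*P,.060],.015,until_force=14); s=get_state(); print(h,s['position'],s['contact_force'])
sleep(.1); move_l([*P,.13],.15)
Q=P+Rm@[.03,.09]; movep([*Q,.17],rv(163.6)); f=wrist('r')
for n in ('rocker_far_end',):
    for r in tip_of('wrist',n)[:1]: print(n,r['centre'],round(r['score'],2),onplane(f,r['centre'],.066,f['T'])[:2],piv+Rm@[.02,0])
print(get_state()['clock'])
x,yy=map(int,r['centre']); x0=max(0,x-40);y0=max(0,yy-50)
a=cv2.resize(f['img'][y0:y0+80,x0:x0+80,::-1],(500,500))
b=cv2.imread('pics/w1.png')[160:240,200:280]
cv2.imwrite('pics/rc.png',np.hstack([cv2.resize(a,(400,400)),cv2.resize(b,(400,400))]))
E
```

```text
nose -47.96030741144556 tip -48.64424590505133
[ 0.49410293 -0.14852506] [ 0.50801298 -0.15261901]
True [ 0.50969989 -0.15323182  0.06600553] [-0.59546527  1.44779679  6.6059465 ]
rocker_far_end [217.5, 178.7] 0.58 [ 0.51604721 -0.1557057 ] [ 0.51328921 -0.15417189]
27.1917
```

View pics/rc.png

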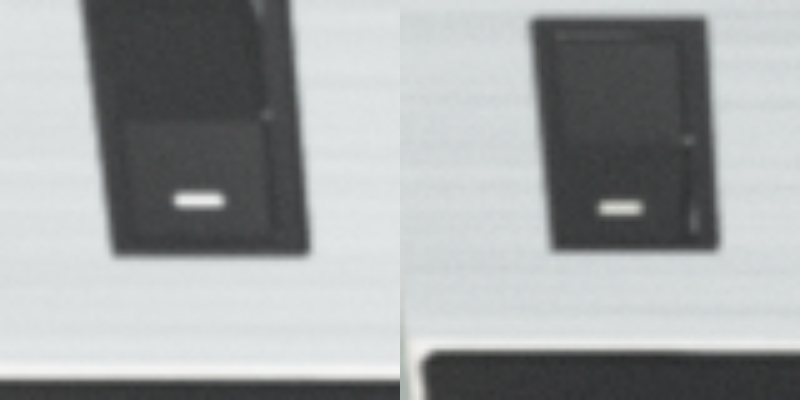

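```bash
python3 - <<'E'
from meas import *
y=np.radians(-16.4); T=C+.078*np.array([np.cos(y),np.sin(y)])
movep([*T,.15],rv(163.6)); f=wrist('v5')
np.savez('v5.npz',T=f['T'],k=[f['fx'],f['fy'],f['cx'],f['cy']])
c=np.linalg.inv(f['T'])@[*C,.075,1]; x=int(c[0]/c[2]*f['fx']+f['cx']); yy=int(c[1]/c[2]*f['fy']+f['cy'])
x0,y0=x-75,max(0,yy-50); print(x0,y0,get_state()['clock'])
cv2.imwrite('pics/vc5.png',cv2.resize(f['img'][y0:y0+120,x0:x0+150,::-1],None,fx=5,fy=5,interpolation=cv2.INTER_CUBIC))
g=f['img'][y0:y0+120,x0:x0+150].mean(2)
E
```

```text
247 60 27.9583
```

View pics/vc5.png

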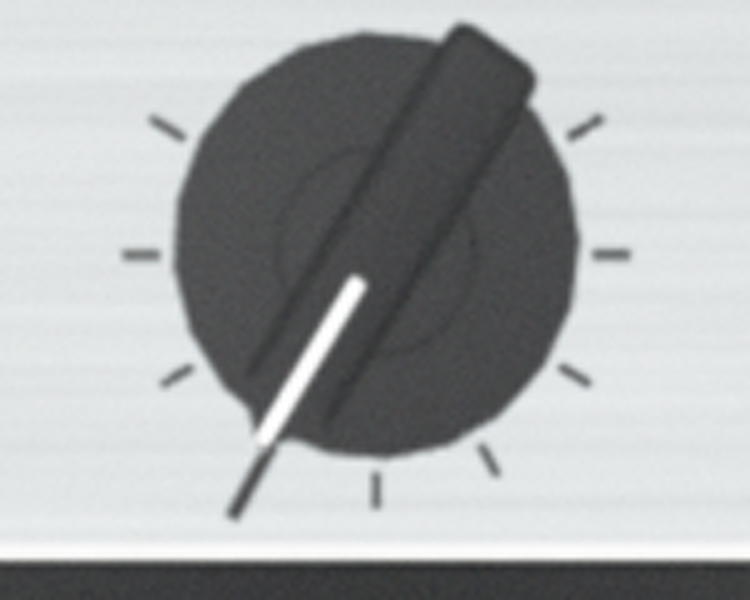

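```bash
python3 - <<'E'
from meas import *
w=lambda p,z:W(p,z,247,60,'v5.npz')
M=np.array([w(p,.06) for p in [(168,128),(141,255),(177,376),(586,127),(612,255),(575,375),(489,460),(376,490)]])
L=-46.4; k=np.round((np.array([ang(C,m) for m in M])-L)/30)
def res(v):
    t=np.radians(v[2]+30*k); return (M-v[:2]-v[3]*np.c_[np.cos(t),np.sin(t)]).ravel()*1000
o=least_squares(res,[*C,L,.0365]); print('fit',o.x,np.sqrt(np.mean(o.fun**2)))
print('line',ang(w((268,455),.06),w((233,515),.06)),ang(o.x[:2],w((233,515),.06)),'nose',ang(w((359,282),.088),w((263,442),.088)),'tip',ang(o.x[:2],w((263,442),.088)))
# bar sides
print('bar sides',ang(w((445,45),.088),w((250,372),.088)) , ang(w((530,100),.088),w((332,420),.088)))
E
```

```text
fit [ 5.65916405e-01  9.58100430e-02 -4.64481689e+01  3.65901221e-02] 0.06120228995438039
line -47.85341273288217 -46.46271967354903 nose -48.65860284487853 tip -48.459909325431454
bar sides -48.966448779210076 -48.96948725698978
```

```bash
python3 - <<'E'
from meas import *
movep(*pose(-48.5,-.035,.12)); move_l(pose(-48.5,-.035)[0],.15)
move_l(pose(-48.5,-.024)[0],.06)
h=move_l(pose(-48.5,-.012)[0],.015,until_force=2.5); sleep(.15)
t=np.radians(-48.5); n=np.array([-np.sin(t),np.cos(t)])
dd=lambda:(np.array(get_state()['position'][:2])-C)@n
d0=dd(); print(h,d0,get_state()['contact_force']); cmd=d0
goal=.021*np.tan(np.radians(1.9))
for i in range(12):
    cmd+=.0002; move_l(pose(-48.5,cmd)[0],.02); sleep(.1); m=dd()-d0
    print(round(m*1e3,2),np.round(get_state()['contact_force'],1),end=' ')
    if m>goal-.0001: break
move_l(pose(-48.5,-.033)[0],.1); p=pose(-48.5,-.033)[0]; move_l(p[:2]+[.13],.2)
y=np.radians(-16.4); T=C+.078*np.array([np.cos(y),np.sin(y)])
movep([*T,.15],rv(163.6)); f=wrist('v6')
np.savez('v6.npz',T=f['T'],k=[f['fx'],f['fy'],f['cx'],f['cy']]); print(get_state()['clock'])
g=f['img'][60:180,247:397,::-1]
cv2.imwrite('pics/vc6.png',cv2.resize(g,None,fx=5,fy=5,interpolation=cv2.INTER_CUBIC))
for nm in ('v5','v6'):   # white index line by threshold, PCA
    g=cv2.imread(f'pics/{nm}.png')[60:180,247:397].mean(2); yy,xx=np.mgrid[:120,:150]
    m=(g>150)&(np.hypot(xx-75.5,yy-49)<37)
    k,l,st,ce=cv2.connectedComponentsWithStats(m.astype(np.uint8)); j=1+np.argmax(st[1:,4]); q=np.argwhere(l==j)[:,::-1].astype(np.float32)
    vx,vy,x,y0=cv2.fitLine(q,cv2.DIST_L2,0,.01,.01).ravel(); s=np.sign(vy)
    w=lambda p:W((p[0]*5+2,p[1]*5+2),.088,247,60,nm+'.npz')
    print(nm,st[j],ang(w((x,y0)),w((x+s*vx*10,y0+s*vy*10))))
E
```

```text
True -0.021250314170863874 [ 0.17746387  0.68806359 -0.07602342]
0.15 [-0.   0.6  0.1] 0.34 [ 0.3 -0.8 -0.1] 0.41 [-0.9 -1.4 -0.3] 0.5 [-2.  -2.2  0.4] 0.61 [-2.9 -2.5  1.2] 32.95
v5 [ 55  55  18  27 123] -48.69622053684208
v6 [ 56  57  16  25 113] -48.25867597744619
```

View pics/vc6.png

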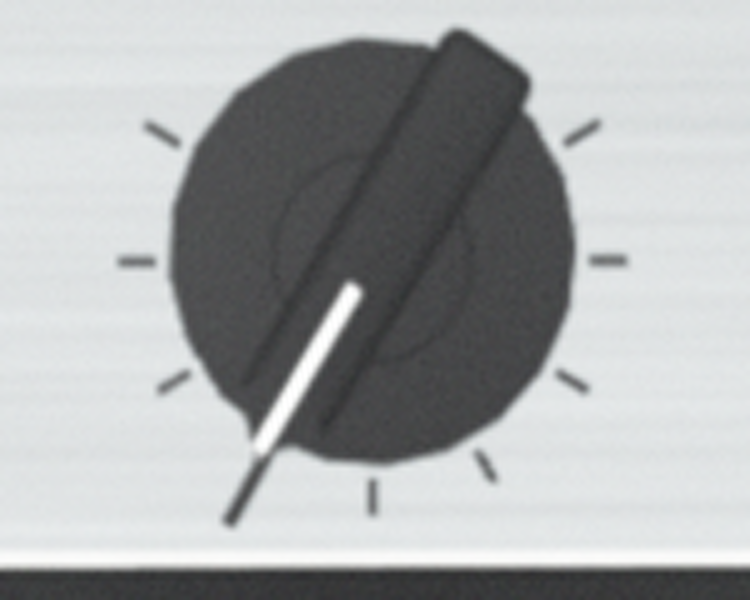

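```bash
python3 - <<'E'
from meas import *
movep(*pose(-48.3,-.035,.11)); move_l(pose(-48.3,-.035)[0],.2)
move_l(pose(-48.3,-.0215)[0],.06)
off=np.degrees(np.arctan2(-.0206,.021)); a=-48.3
def est():
    v=np.array(get_state()['position'][:2])-C; return np.degrees(np.arctan2(v[1],v[0]))-off
for i in range(12):
    p,r=pose(a,-.0203); move_l(p,.02,rot=r); sleep(.08); e=est()
    print(round(a,1),round(e,2),np.round(get_state()['contact_force'],1))
    if e>-46.8 or get_state()['clock']>39: break
    a+=.35
p=pose(a,-.033)[0]; move_l(p,.1); move_l(p[:2]+[.13],.2)
y=np.radians(-16.4); T=C+.078*np.array([np.cos(y),np.sin(y)])
movep([*T,.15],rv(163.6)); f=wrist('v7')
np.savez('v7.npz',T=f['T'],k=[f['fx'],f['fy'],f['cx'],f['cy']]); print(get_state()['clock'])
for nm in ('v5','v7'):
    g=cv2.imread(f'pics/{nm}.png')[60:180,247:397].mean(2); yy,xx=np.mgrid[:120,:150]
    m=(g>150)&(np.hypot(xx-75.5,yy-49)<37)
    k,l,st,ce=cv2.connectedComponentsWithStats(m.astype(np.uint8)); j=1+np.argmax(st[1:,4]); q=np.argwhere(l==j)[:,::-1].astype(np.float32)
    vx,vy,x,y0=cv2.fitLine(q,cv2.DIST_L2,0,.01,.01).ravel(); s=np.sign(vy)
    w=lambda p:W((p[0]*5+2,p[1]*5+2),.088,247,60,nm+'.npz')
    print(nm,st[j],ang(w((x,y0)),w((x+s*vx*10,y0+s*vy*10))))
E
```

```text
-48.3 -47.83 [ 0.1 -1.1  0.8]
-47.9 -47.59 [-1.  -0.6  0.4]
-47.6 -47.39 [-2.3 -1.3  0.6]
-47.2 -47.14 [-1.6 -1.6  1. ]
-46.9 -46.91 [-2.3 -1.3  1.9]
-46.5 -46.7 [-2.6 -2.1  2.2]
37.5
v5 [ 55  55  18  27 123] -48.69622053684208
v7 [ 56  57  17  26 116] -46.40149991980721
```

```bash
python3 -c "
from cell import *
print(sign_off(),get_state()['clock'])"
```

```text
the job is handed in; nothing more can be done
the job is handed in; nothing more can be done
```

I handed the job in at about 37.5 s: the dial's index is within about 0.1° of the long line, measured from the wrist camera, and the rocker's far end is pressed level. The dial was about 2° past the line when I pressed the rocker, so I nudged it back afterwards and the dial's last movement came after the press.

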